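# Lids back on the kitchen jars

### The arm

A 6-joint arm with a two-finger parallel gripper is mounted at the origin on a cart in front of the work surface, level with it; the furniture and walls round the work are solid. World frame = base frame: x ahead of the robot, y to its left, z up, the work surface at z = 0. Lengths are in mm, angles in rad, forces in N, time in s.
With the tool pointing down it reaches from about 275 to 750 mm from the base axis. Payload 10.2 kg.
Tool frame: the origin (TCP) lies on the centre line of the jaws, within the pads' length; the fingertips stand 25 mm ahead of it and the grasp point (between the pads) lies 6 mm ahead of it; z points along the fingers, y is the line along which they close (so a half turn about z gives the same grasp; the last joint's range is limited). The gripper opens to 85 mm and grips with 20 to 120 N. Pads are 22 mm wide; open, the fingers measure 114 mm over their backs; the gripper's body (76 mm by 85 mm) begins 54 mm behind the grasp point. The pads swing forward as they close: fully open they stand 13 mm farther back than shut.
Start: joints at [1.071, 0.313, 1.498, -0, 1.331, -0.223], TCP at [143.484, 505.018, 225.894] pointing down, gripper open.
Joint ranges: [-2.94, 2.94], [-0.97, 2.17], [0.19, 2.56], [-1.23, 4.37], [0.02, 3.11], [-2.88, 2.88]. Speed limits (rad/s): [2.39, 2.39, 3.01, 3.14, 3.14, 3.14].

### API

Orientations are given as a unit quaternion [x, y, z, w].
In Python, from rig import telemetry, camera, camera_info, manip gives the robot as it stands.
- The arm moves only by the tool apply_moves, never from a script. Its argument "steps" is a list of rows, each a list of 5 numbers: the closure, from -1 (fully open) to 1 (shut), then the shift along the tool's x, y, z in cm, then the turn about the tool's z in rad. A call has 1 to 20 rows; each row is the pose to reach, as a shift and turn from the pose commanded when the call began, along the tool's axes at that moment; what a row does not reach only later rows make up. A row lasts 1/8 s, in which the tool goes at most 62.5 mm and 10.7 degrees, less where a joint would pass 70% of its speed; a pose out of reach is approached as far as the arm can. A call with a gripper value outside its range is refused whole. The fingers move at their own pace and stop on an object; "newtons" is the grip in N (left out, the last holds). Time passes only in rows, so rows that repeat a pose let the fingers close. It gives the time, the measured TCP pose, the force, the opening and the grip force at its end, in the units of the state.
- telemetry.get_obs(): the state, without advancing time (a new reading comes with each control period).
- camera(name): name is "scene" or "top" or "wrist"; returns (picture, depth): 384x512x3 uint8, red, green, blue; 384x512 float32, mm along the optical axis (not along the pixel's ray), 0 where there is no reading.
- camera_info(name): a dict with "mtx" (3x3 intrinsics, pixels), "rvec" (rotation vector, rad) and "tvec" (3), from world to camera coordinates, as OpenCV has them. Camera axes: x right, y down, z forward; pixel columns grow to the right and rows downward; lengths in mm; the calibration is good to about 2 mm. A picture is of the moment at which its call begins: read the wrist's pose just before it. camera_info takes no time and is no camera call; for the wrist camera it gives the pose at the moment of the call.
- manip.job_done(): hands the job in; it is judged then, once.
The state is a dict: "time": time; "joints": joint angles; "qd": joint speeds; "joint_torque": joint torques, N m; "tool_pos": TCP position; "ee_rot": TCP orientation; "force": force on the tool from outside, world axes, zero at the start; "torque": the same for the moment, N m; "width": finger opening in mm; "gripper_force": force on a finger pad.
Only numpy, scipy, OpenCV 4.12 (cv2) and the standard library are available. Lean on these libraries where they do the work, as an engineer would, in place of code of your own. Each camera call takes 0.05 s, during which the arm holds its last target. There are 200 camera calls.

### The job

The four wooden lids are stacked in a pile next to their open white jars. Take the pile apart from the top and put each lid on the jar of its own size, plug down, so that it closes the mouth and lies flat on the rim. Leave the jars, the salt shaker and the garlic standing where they are.

Things in the scene. Friction and masses are not known exactly. Their poses are not given: they have to be found in the camera images.
- lid_smallest: the smallest of four round pale wooden lids: a disc 32 mm across and 18 mm thick with, under it, a grey plug 13 mm across and 7 mm deep (25 mm high in all). Origin: centre of the plug's underside; z axis up through the lid. Stacked at the start plug down, widest at the bottom, smallest on top: origins 25 mm above one another; each disc shows a 6 mm rim round the one above. Loose, 20 to 95 g.
- lid_small: the second smallest of four round pale wooden lids: a disc 44 mm across and 18 mm thick with, under it, a grey plug 25 mm across and 7 mm deep (25 mm high in all). Origin: centre of the plug's underside; z axis up through the lid. Stacked at the start plug down, widest at the bottom, smallest on top: origins 25 mm above one another; each disc shows a 6 mm rim round the one above. Loose, 20 to 95 g.
- lid_large: the second largest of four round pale wooden lids: a disc 56 mm across and 18 mm thick with, under it, a grey plug 37 mm across and 7 mm deep (25 mm high in all). Origin: centre of the plug's underside; z axis up through the lid. Stacked at the start plug down, widest at the bottom, smallest on top: origins 25 mm above one another; each disc shows a 6 mm rim round the one above. Loose, 20 to 95 g.
- lid_largest: the largest of four round pale wooden lids: a disc 68 mm across and 18 mm thick with, under it, a grey plug 49 mm across and 7 mm deep (25 mm high in all). Origin: centre of the plug's underside; z axis up through the lid. Stacked at the start plug down, widest at the bottom, smallest on top: origins 25 mm above one another; each disc shows a 6 mm rim round the one above. Loose, 20 to 95 g.
- jar_smallest: the smallest of four open white ceramic jars, 48 mm high: body 48 mm across, neck 31 mm across over the top 12 mm, mouth 25 mm inside. The plug of lid_smallest has 6 mm of play all round in it; seated, the disc lies flat on the rim, the lid's origin 41 mm above the jar's. Origin: centre of the underside; z axis up. Loose, 0.25 to 0.8 kg; wider jars are taller.
- jar_small: the second smallest of four open white ceramic jars, 56 mm high: body 60 mm across, neck 43 mm across over the top 12 mm, mouth 37 mm inside. The plug of lid_small has 6 mm of play all round in it; seated, the disc lies flat on the rim, the lid's origin 49 mm above the jar's. Origin: centre of the underside; z axis up. Loose, 0.25 to 0.8 kg; wider jars are taller.
- jar_large: the second largest of four open white ceramic jars, 64 mm high: body 72 mm across, neck 55 mm across over the top 12 mm, mouth 49 mm inside. The plug of lid_large has 6 mm of play all round in it; seated, the disc lies flat on the rim, the lid's origin 57 mm above the jar's. Origin: centre of the underside; z axis up. Loose, 0.25 to 0.8 kg; wider jars are taller.
- jar_largest: the largest of four open white ceramic jars, 72 mm high: body 84 mm across, neck 67 mm across over the top 12 mm, mouth 61 mm inside. The plug of lid_largest has 6 mm of play all round in it; seated, the disc lies flat on the rim, the lid's origin 65 mm above the jar's. Origin: centre of the underside; z axis up. Loose, 0.25 to 0.8 kg; wider jars are taller.
- salt_shaker: bystander: small glass salt shaker with a grey top, 44 mm across, 90 mm high, behind the row of jars and lids. Origin: centre of its underside. Loose.
- garlic: bystander: a garlic bulb, about 60 mm across and 58 mm high, behind the row of jars and lids. Origin: centre of its underside. Loose.
Not all that is in view belongs to the job. What is shaped like the lid_largest but orange or yellow is not meant.

How it is judged:
By the outcome, as a careful person would: the job done as asked, in the order asked, and still so for the second after the job is handed in, with the robot touching nothing.
It also fails if it takes over 80 s, if anything falls off the work surface, if the arm or the gripper's body presses on something with over 40 N, if the wrist force passes 120 N, or if a joint passes its speed limit or range.

## Working session

There is one attempt and no reset: what is moved stays moved. The work goes in short steps, Python scripts to look and compute and a tool call to move; the robot and the scene stay as the last step left them, time stands still between calls to the robot, and variables do not carry over. Pictures are saved under pics/ and viewed, at most 14 in all, crops included, and the job is handed in when it is done.

Besides the shell and the picture viewer there is one more tool, called after "Call:" as name([rows], argument=value, ...), one row to a line, values as JSON. apply_moves: Moves the arm, as the interface text tells. Its arguments: {"type":"object","properties":{"steps":{"type":"array"},"newtons":{"type":"number"}},"required":["steps"]}

```bash
mkdir -p pics
python3 - <<'E'
from rig import telemetry,camera,camera_info
import cv2,numpy as np
o=telemetry.get_obs();print({k:np.round(v,3).tolist() for k,v in o.items()})
for n in("scene","top"):
    p,d=camera(n);cv2.imwrite(f"pics/{n}0.png",cv2.resize(p[...,::-1],(768,576),interpolation=cv2.INTER_CUBIC));np.save(n+"_d.npy",d);cv2.imwrite(n+"_p.png",p[...,::-1])
    print(n,camera_info(n))
E
```

```text
{'time': 0.0, 'joints': [1.071, 0.313, 1.499, 0.0, 1.331, -0.223], 'qd': [0.001, -0.0, -0.0, 0.002, -0.0, -0.001], 'joint_torque': [-0.0, -41.225, -25.976, -0.0, 0.004, 0.0], 'tool_pos': [143.344, 504.757, 225.305], 'ee_rot': [0.138, 0.99, -0.001, -0.0], 'force': [0.342, 0.157, -0.228], 'torque': [-0.034, -0.005, 0.042], 'gripper_force': 0.0, 'width': 85.188}
scene {'mtx': array([[355.57561362,   0.        , 257.38743589],
       [  0.        , 355.57561362, 192.79477576],
       [  0.        ,   0.        ,   1.        ]]), 'rvec': array([ 1.84321816, -0.91515906,  0.56730667]), 'tvec': array([-261.05683239,  234.40790498,  601.03477445])}
top {'mtx': array([[376.83169052,   0.        , 264.20766626],
       [  0.        , 376.83169052, 191.07987889],
       [  0.        ,   0.        ,   1.        ]]), 'rvec': array([ 2.15915481, -2.22269495,  0.06956246]), 'tvec': array([  32.80931749,  442.80695792, 1233.58202546])}
```

View pics/scene0.png

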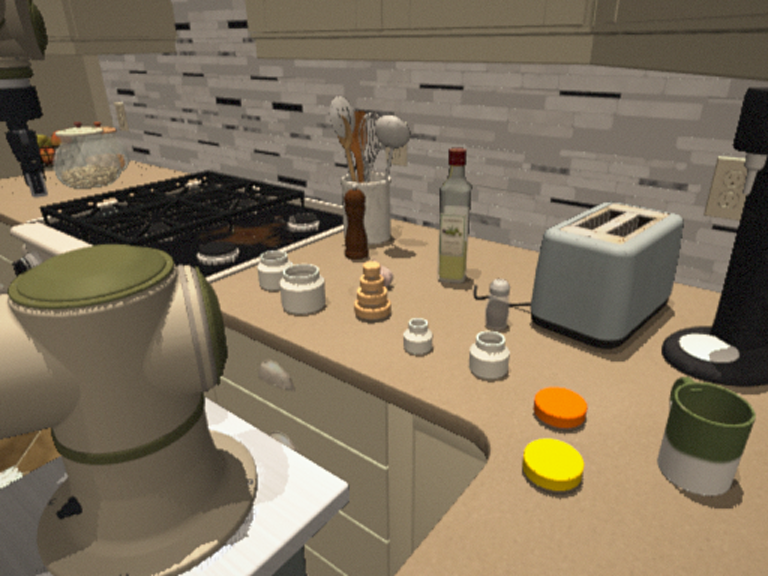

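View pics/top0.png

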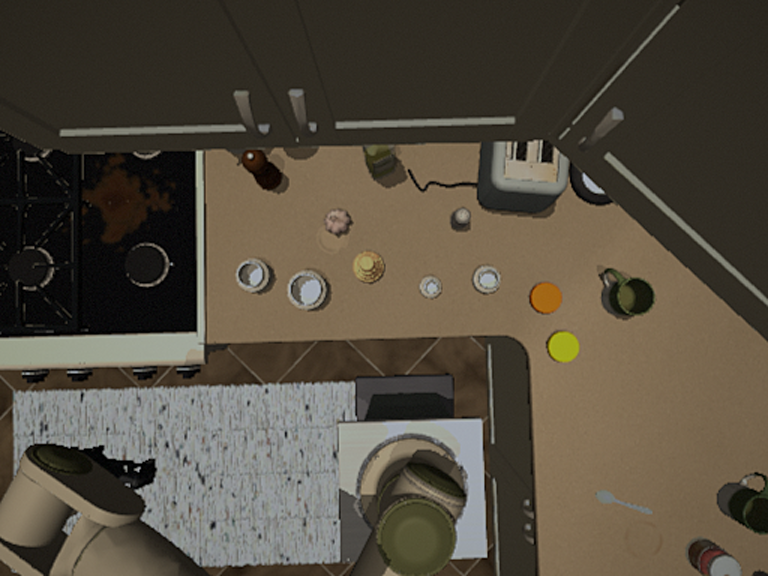

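The four jars in the top view (768-wide picture) are at (252,275), (307,290), (430,287) and (487,279). The pile is at (368,266), the garlic at (337,221) and the shaker at (461,218). The orange and yellow discs at (546,298) and (564,347) are decoys. The pile of four pale discs fits the description. I'll measure the positions and sizes next.

```bash
cat > h.py <<'E'
import numpy as np,cv2
from scipy.optimize import least_squares
def cloud(d,info):
    R=cv2.Rodrigues(np.array(info["rvec"]))[0];K=info["mtx"]
    v,u=np.mgrid[:d.shape[0],:d.shape[1]]
    P=np.stack([(u-K[0,2])/K[0,0]*d,(v-K[1,2])/K[1,1]*d,d],-1)-np.array(info["tvec"])
    W=P@R; W[d<=0]=np.nan
    return W
def circ(p,r=None):
    c=np.median(p,0)
    s=least_squares(lambda q:np.hypot(p[:,0]-q[0],p[:,1]-q[1])-q[2],[*c,30],loss="soft_l1")
    return s.x
E
python3 - <<'E'
from h import *
from rig import camera_info
W={n:cloud(np.load(n+"_d.npy"),camera_info(n)) for n in("top","scene")}
T=W["top"]
k=512/768
for n,u,v in[("jA",252,275),("jB",307,290),("jC",430,287),("jD",487,279),("pile",368,266),("garlic",337,221),("shaker",461,218),("disc",333,240)]:
    p=T[int(v*k)-1:int(v*k)+2,int(u*k)-1:int(u*k)+2].reshape(-1,3);c=np.nanmedian(p,0)
    out=[n,np.round(c).tolist()]
    for m in W:
        q=W[m].reshape(-1,3);q=q[np.hypot(q[:,0]-c[0],q[:,1]-c[1])<60];q=q[q[:,2]>8]
        if len(q)<5: continue
        zt=np.percentile(q[:,2],97);t=q[q[:,2]>zt-5]
        out+=[m,round(zt),np.round((t.max(0)+t.min(0))/2)[:2].tolist(),np.round(np.ptp(t,axis=0)).tolist()[:2],np.round((q.max(0)+q.min(0))/2)[:2].tolist(),np.round(np.ptp(q,axis=0)).tolist()[:2]]
    print(out)
q=T.reshape(-1,3);q=q[(q[:,0]>300)&(q[:,0]<700)&(abs(q[:,1])<400)]
print("table z",np.nanmedian(q[:,2]))
E
```

```text
['jA', [480.0, 340.0, 6.0], 'top', 68, [475.0, 330.0], [52.0, 52.0], [478.0, 339.0], [74.0, 100.0], 'scene', 65, [474.0, 328.0], [54.0, 53.0], [471.0, 325.0], [64.0, 64.0]]
['jB', [443.0, 221.0, 5.0], 'top', 75, [439.0, 213.0], [64.0, 64.0], [441.0, 211.0], [85.0, 81.0], 'scene', 73, [440.0, 210.0], [67.0, 66.0], [437.0, 209.0], [82.0, 83.0]]
['jC', [442.0, -53.0, 5.0], 'top', 51, [441.0, -53.0], [29.0, 26.0], [441.0, -67.0], [61.0, 72.0], 'scene', 49, [439.0, -56.0], [31.0, 29.0], [435.0, -57.0], [40.0, 46.0]]
['jD', [455.0, -180.0, 6.0], 'top', 59, [455.0, -177.0], [39.0, 41.0], [456.0, -176.0], [64.0, 58.0], 'scene', 57, [453.0, -179.0], [44.0, 42.0], [452.0, -179.0], [60.0, 59.0]]
['pile', [483.0, 78.0, 101.0], 'top', 103, [488.0, 83.0], [28.0, 28.0], [488.0, 67.0], [66.0, 96.0], 'scene', 101, [488.0, 79.0], [31.0, 30.0], [487.0, 75.0], [67.0, 64.0]]
['garlic', [588.0, 146.0, 50.0], 'top', 829, [622.0, 146.0], [5.0, 100.0], [601.0, 146.0], [78.0, 101.0], 'scene', 522, [620.0, 146.0], [7.0, 98.0], [612.0, 147.0], [63.0, 101.0]]
['shaker', [580.0, -118.0, 89.0], 'top', 806, [625.0, -123.0], [11.0, 78.0], [591.0, -113.0], [79.0, 99.0], 'scene', 511, [621.0, -118.0], [6.0, 88.0], [601.0, -118.0], [76.0, 91.0]]
['disc', [553.0, 158.0, 3.0], 'top', 658, [605.0, 157.0], [9.0, 62.0], [587.0, 153.0], [49.0, 70.0], 'scene', 54, [593.0, 154.0], [5.0, 5.0], [592.0, 135.0], [23.0, 42.0]]
table z 601.1950481975279
```

Call:
apply_moves([
  [-1, -11, -8, -2, -0.07],
  [-1, -22, -16, -4, -0.14],
  [-1, -33, -24, -6, -0.2],
  [-1, -42, -29.5, -8, -0.277],
  [-1, -44.8, -31.5, -8, -0.277],
  [-1, -44.8, -31.5, -8, -0.277],
  [-1, -44.8, -31.5, -8, -0.277],
  [-1, -44.8, -31.5, -8, -0.277],
  [-1, -44.8, -31.5, -8, -0.277],
  [-1, -44.8, -31.5, -8, -0.277],
  [-1, -44.8, -31.5, -8, -0.277],
  [-1, -44.8, -31.5, -8, -0.277],
], newtons=40)

```text
time: 1.6
tool_pos: [487.8, 80.5, 305.9]
ee_rot: [-0.001, 1.0, 0.0, -0.0]
force: [-0.4, 0.9, 1.0]
width: 84.9
gripper_force: 0.0
```

Run:
```python
from rig import telemetry,camera,camera_info
from h import *
o=telemetry.get_obs();print(o["time"],np.round(o["tool_pos"],1),np.round(o["ee_rot"],3),o["qd"],o["width"])
i=camera_info("wrist");p,d=camera("wrist");print(i)
cv2.imwrite("pics/w1.png",cv2.resize(p[...,::-1],(768,576)))
W=cloud(d,i);np.save("w1.npy",W)
for n,c,z0,z1 in[("smallest",(488,80),92,110),("small",(488,80),68,80),("large",(488,80),43,55),("largest",(488,80),18,30),("jL",(475,329),60,70),("jXL",(440,211),68,78),("jXS",(440,-55),44,54),("jS",(454,-178),52,62)]:
    q=W.reshape(-1,3);q=q[(np.hypot(q[:,0]-c[0],q[:,1]-c[1])<50)&(q[:,2]>z0)&(q[:,2]<z1)]
    if len(q)>5: print(n,len(q),np.round((q.max(0)+q.min(0))/2,1),np.round(np.ptp(q,axis=0),1))
print(np.nanmedian(W[...,2]))
```

```text
1.6 [487.8  80.5 305.9] [-0.001  1.     0.    -0.   ] [ 0.00368017 -0.00316313 -0.00298621 -0.00102439 -0.00149142 -0.00011914] 84.88962166011048
{'mtx': array([[270.61311857,   0.        , 254.82354758],
       [  0.        , 270.61311857, 192.12155016],
       [  0.        ,   0.        ,   1.        ]]), 'rvec': array([-2.04387979, -2.0495142 , -0.33497832]), 'tvec': array([ -79.74065996, -529.66135183,  301.21355906])}
smallest 437 [490.8  82.   97.4] [31.6 30.9 10.6]
small 277 [488.   82.1  73.1] [38.7 41.7  8.5]
large 289 [488.4  82.1  48.3] [50.6 53.4  8.8]
largest 314 [488.1  82.2  23.3] [61.5 66.2  9.1]
jL 339 [476.6 330.2  63.3] [53.7 54.4  6.6]
jXL 398 [441.6 212.8  71.1] [64.9 66.6  6.1]
jXS 149 [442.3 -53.1  47.2] [28.8 30.   6.1]
jS 265 [ 455.6 -175.9   55.1] [41.7 42.9  6.1]
0.7692544274752247
```

View pics/w1.png

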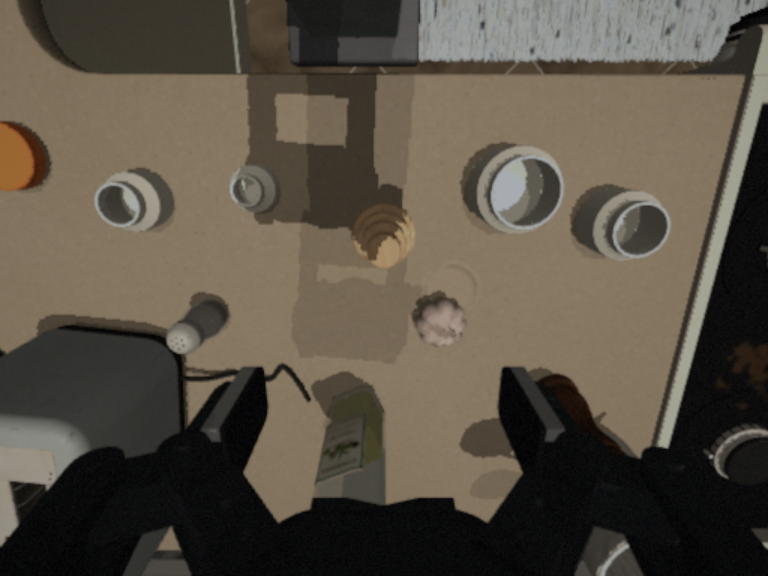

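Left to right, the wrist view shows jar_small (128,200), jar_smallest (252,188), the pile (383,236), jar_largest (520,190) and jar_large (630,225). Next I'll pre-close the gripper above the pile and measure where the fingertips are.

Call:
apply_moves([
  [-0.1, -0.1, 0.15, 6, 0],
  [-0.1, -0.1, 0.15, 12, 0],
  [-0.1, -0.1, 0.15, 12.6, 0],
  [-0.1, -0.1, 0.15, 12.6, 0],
  [-0.1, -0.1, 0.15, 12.6, 0],
  [-0.1, -0.1, 0.15, 12.6, 0],
])

```text
time: 2.4
tool_pos: [490.0, 81.1, 181.4]
ee_rot: [-0.0, 1.0, -0.0, 0.001]
force: [0.5, 0.2, 0.3]
width: 46.8
gripper_force: 0.0
```

Run:
```python
from rig import telemetry,camera,camera_info
from h import *
o=telemetry.get_obs();t=o["tool_pos"];print(o["time"],np.round(t,1),o["width"])
W1=np.load("w1.npy");q=W1.reshape(-1,3)-[487.8,80.5,305.9]
s=q[(abs(q[:,1])<62)&(abs(q[:,0])<25)&(q[:,2]>-60)&(q[:,2]<30)];print("open",np.sort(s[:,2])[[0,5,20]],np.round(s.min(0)),np.round(s.max(0)))
i=camera_info("wrist");p,d=camera("wrist")
W=cloud(d,i)
q=W.reshape(-1,3)-t
s=q[(abs(q[:,1])<62)&(abs(q[:,0])<25)&(q[:,2]>-45)&(q[:,2]<30)];print("half",np.sort(s[:,2])[[0,5,20]],np.round(s.min(0)),np.round(s.max(0)))
q=W.reshape(-1,3)
for z0,z1 in[(92,110),(68,80),(43,55),(18,30)]:
    s=q[(np.hypot(q[:,0]-489,q[:,1]-81)<50)&(q[:,2]>z0)&(q[:,2]<z1)]
    if len(s): print(len(s),np.round((s.max(0)+s.min(0))/2,1),np.round(np.ptp(s,axis=0),1),np.round(s.max(0),1))
cv2.imwrite("pics/w2.png",p[...,::-1])
```

```text
2.4 [490.   81.1 181.4] 46.78764691612163
open [18.28172507 18.61684275 19.48492694] [-11. -56.  18.] [12. 57. 30.]
half [7.49054864 8.44104638 9.321536  ] [-12. -37.   7.] [12. 38. 30.]
955 [490.4  81.6  97.1] [32.  31.1 10.2] [506.4  97.2 102.3]
573 [485.4  81.8  72.5] [34.7 41.9  8.8] [502.8 102.8  76.9]
568 [484.8  82.3  47.6] [43.9 55.2  9.1] [506.7 109.9  52.2]
576 [483.5  81.7  22.8] [53.4 67.6  9. ] [510.2 115.6  27.2]
```

View pics/w2.png

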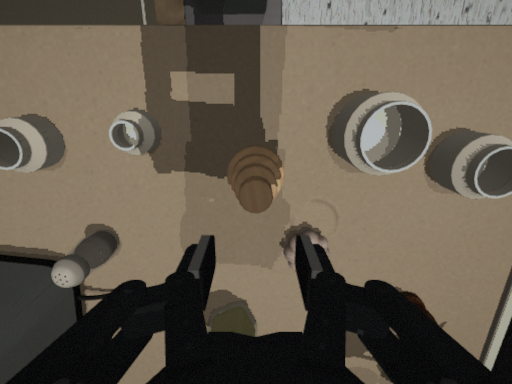

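Run:
```python
from rig import telemetry,camera,camera_info
from h import *
t=telemetry.get_obs()["tool_pos"]
i=camera_info("wrist");p,d=camera("wrist");R=cv2.Rodrigues(i["rvec"])[0];print("cam-tcp",-R.T@i["tvec"]-t)
W=cloud(d,i)-t
for u,v in[(204,237),(204,240),(204,245),(204,250),(204,260),(310,240),(312,250),(312,260),(312,280),(197,290),(320,295)]:print(u,v,d[v,u].round(),W[v,u].round(1))
c=cv2.projectPoints(np.array([t+[x,s*23.4,z] for z in(-25,-20,-15) for s in(1,-1) for x in (-11,11)]),i["rvec"],i["tvec"],i["mtx"],None)[0][:,0].round();print(c)
```

```text
cam-tcp [-81.9434005    0.39230964 147.97915432]
204 237 150.0 [-10.6 -27.6  14.3]
204 240 146.0 [-10.9 -26.9  18.2]
204 245 140.0 [-11.  -25.8  23.8]
204 250 137.0 [-10.2 -25.3  27.3]
204 260 127.0 [-11.2 -23.3  38.1]
310 240 146.0 [-10.9  30.2  18.2]
312 250 137.0 [-10.4  29.4  27.7]
312 260 128.0 [-10.7  27.5  37.2]
312 280 120.0 [-7.  25.8 47.2]
197 290 118.0 [ -3.7 -24.7  49.9]
320 295 103.0 [-12.1  25.2  63.2]
[[288. 209.]
 [287. 238.]
 [220. 209.]
 [221. 238.]
 [289. 212.]
 [288. 241.]
 [219. 212.]
 [221. 241.]
 [290. 215.]
 [288. 245.]
 [218. 215.]
 [220. 245.]]
```

Run:
```python
from rig import telemetry,camera,camera_info
from h import *
t=telemetry.get_obs()["tool_pos"]
i=camera_info("scene");p,d=camera("scene")
W=cloud(d,i)-t
m=(abs(W[...,0])<30)&(abs(W[...,1])<60)&(W[...,2]>-60)&(W[...,2]<60)
s=W[m];
for lo in range(-60,60,8):
    b=s[(s[:,2]>=lo)&(s[:,2]<lo+8)]
    if len(b):print(lo,len(b),b.min(0).round(),b.max(0).round())
c=cv2.projectPoints(np.array([t,t-[0,0,25],t+[0,0,8]]),i["rvec"],i["tvec"],i["mtx"],None)[0][:,0];print(c)
u,v=c[0].astype(int);cr=p[v-75:v+75,u-80:u+80,::-1]
cv2.imwrite("pics/s2.png",cv2.resize(cr,None,fx=4,fy=4,interpolation=cv2.INTER_CUBIC));print(u-80,v-75)
```

```text
4 9 [ -8. -34.  10.] [ 5. 23. 12.]
12 43 [-13. -37.  12.] [10. 28. 20.]
20 53 [-13. -40.  20.] [11. 34. 28.]
28 56 [-14. -40.  28.] [12. 36. 36.]
36 52 [-13. -40.  36.] [ 8. 35. 44.]
44 48 [-13. -43.  44.] [ 9. 33. 52.]
52 76 [-15. -57.  52.] [ 9. 51. 60.]
[[246.29122    147.25007029]
 [246.51616499 156.42323168]
 [246.21813201 144.26957302]]
166 72
```

View pics/s2.png

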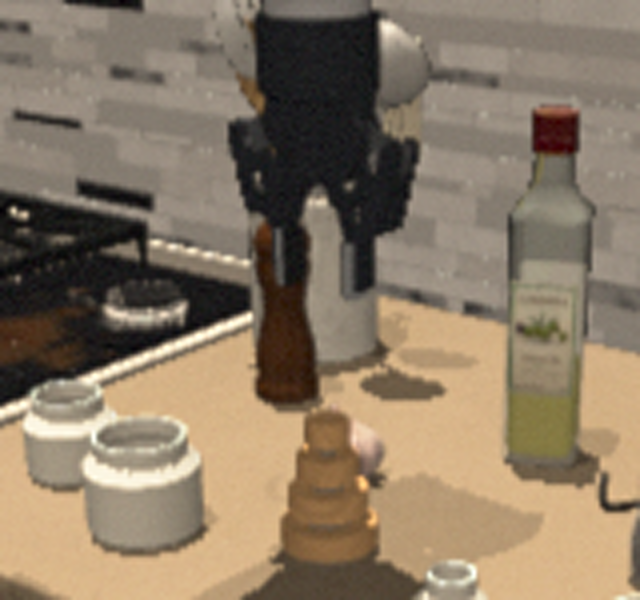

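Both cameras agree that the real fingertips sit about 8 mm *above* the reported TCP at 47 mm opening, and 18 mm above it fully open. That is roughly 30 mm off the stated tool geometry in z. Laterally the frame is fine. I'll trust the cameras for height and go down accordingly.

Call:
apply_moves([
  [-0.1, -0.05, 0.1, 5, 0],
  [-0.1, -0.05, 0.1, 8, 0],
  [-0.1, -0.05, 0.1, 9.5, 0],
  [-0.1, -0.05, 0.1, 10.4, 0],
  [-0.1, -0.05, 0.1, 10.4, 0],
  [-0.1, -0.05, 0.1, 10.4, 0],
])

```text
time: 3.3
tool_pos: [490.4, 82.0, 76.8]
ee_rot: [-0.0, 1.0, -0.0, 0.001]
force: [0.9, 0.2, -0.1]
width: 47.0
gripper_force: 0.0
```

Run:
```python
from rig import telemetry,camera,camera_info
from h import *
o=telemetry.get_obs();t=o["tool_pos"];print(o["time"],np.round(t,1),o["width"],o["force"])
p,d=camera("scene")
cv2.imwrite("pics/s3.png",cv2.resize(p[140:240,190:300,::-1],None,fx=6,fy=6,interpolation=cv2.INTER_CUBIC))
W=cloud(d,camera_info("scene"));R=W-t
s=W[(abs(R[...,0])<20)&(R[...,1]<-22)&(R[...,1]>-45)&(W[...,2]>70)&(W[...,2]<130)];print("finger tip z",np.sort(s[:,2])[:8].round(1))
```

```text
3.3 [490.4  82.   76.8] 47.046734927550396 [ 0.94340849  0.22959457 -0.12293366]
finger tip z [70.6 71.5 71.8 73.1 73.7 74.  74.5 75.2]
```

View pics/s3.png

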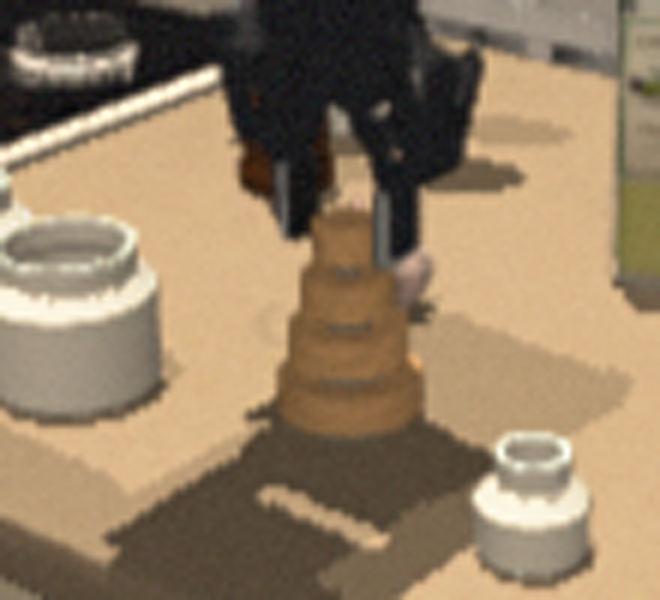

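The fingers straddle the top lid, with the tips level with the lower part of its disc and above the second lid. I'll close and lift slightly.

Call:
apply_moves([
  [0.3, 0, 0, 0, 0],
  [0.6, 0, 0, 0, 0],
  [0.6, 0, 0, 0, 0],
  [0.6, 0, 0, 0, 0],
  [0.6, 0, 0, -1.5, 0],
  [0.6, 0, 0, -4, 0],
  [0.6, 0, 0, -7, 0],
  [0.6, 0, 0, -7, 0],
  [0.6, 0, 0, -7, 0],
], newtons=40)

```text
time: 4.47
tool_pos: [489.5, 82.2, 145.5]
ee_rot: [-0.0, 1.0, 0.0, -0.0]
force: [-0.3, 0.1, 0.3]
width: 30.3
gripper_force: 39.7
```

```bash
cat > look.py <<'E'
import sys
from rig import telemetry,camera,camera_info
from h import *
o=telemetry.get_obs();t=o["tool_pos"];print(o["time"],np.round(t,1),o["width"])
i=camera_info("wrist");p,d=camera("wrist");W=cloud(d,i);q=W.reshape(-1,3)
np.save("wl.npy",W)
cv2.imwrite("pics/"+sys.argv[1],cv2.resize(p[...,::-1],(768,576)))
for a in sys.argv[2:]:
    x,y,z0,z1,r=map(float,a.split(","))
    s=q[(np.hypot(q[:,0]-x,q[:,1]-y)<r)&(q[:,2]>z0)&(q[:,2]<z1)]
    if len(s): print(a,len(s),np.round((s.max(0)+s.min(0))/2,1),np.round(np.ptp(s,axis=0),1),"ztop",np.median(s[:,2]).round(1), "wrt tcp",((s.max(0)+s.min(0))/2-t).round(1))
E
python3 look.py w3.png 490,82,125,180,21 490,82,68,80,40 490,82,43,55,50 442,-53,44,54,40
python3 - <<'E'
from h import *
from rig import camera_info
from rig import telemetry,camera
t=telemetry.get_obs()["tool_pos"]
p,d=camera("scene");W=cloud(d,camera_info("scene"));q=W.reshape(-1,3)
r=q-t
for lo in range(-20,40,4):
    b=r[(abs(r[:,0])<25)&(abs(r[:,1])<20)&(r[:,2]>=lo)&(r[:,2]<lo+4)]
    if len(b):print(lo,len(b),b.min(0).round(),b.max(0).round())
E
```

```text
4.475 [489.5  82.2 145.5] 30.263652735333725
490,82,125,180,21 3468 [489.3  81.9 165.5] [32.  36.  28.9] ztop 168.9 wrt tcp [-0.1 -0.2 20. ]
490,82,68,80,40 1903 [489.5  81.6  72.5] [42.8 42.7  9. ] ztop 75.2 wrt tcp [  0.1  -0.6 -73. ]
490,82,43,55,50 711 [483.2  82.4  47.5] [41.1 54.6  8.8] ztop 50.0 wrt tcp [ -6.2   0.3 -98.1]
442,-53,44,54,40 451 [442.3 -53.2  47.2] [30.4 31.3  6.4] ztop 47.7 wrt tcp [ -47.2 -135.3  -98.4]
-4 1 [-4. -3. -1.] [-4. -3. -1.]
0 6 [-7. -8.  0.] [ 2. -2.  3.]
4 1 [-14.   2.   7.] [-14.   2.   7.]
8 17 [-17. -19.   8.] [-8. 17. 12.]
12 17 [-18. -19.  12.] [-7. 18. 16.]
16 17 [-17. -15.  17.] [-7. 18. 20.]
20 17 [-16. -19.  20.] [-6. 19. 24.]
24 39 [-16. -20.  24.] [10. 18. 28.]
28 13 [-13. -20.  28.] [10. 18. 32.]
32 11 [-12. -19.  32.] [ 7. 18. 36.]
36 11 [-12.  12.  36.] [ 8. 18. 40.]
```

View pics/w3.png

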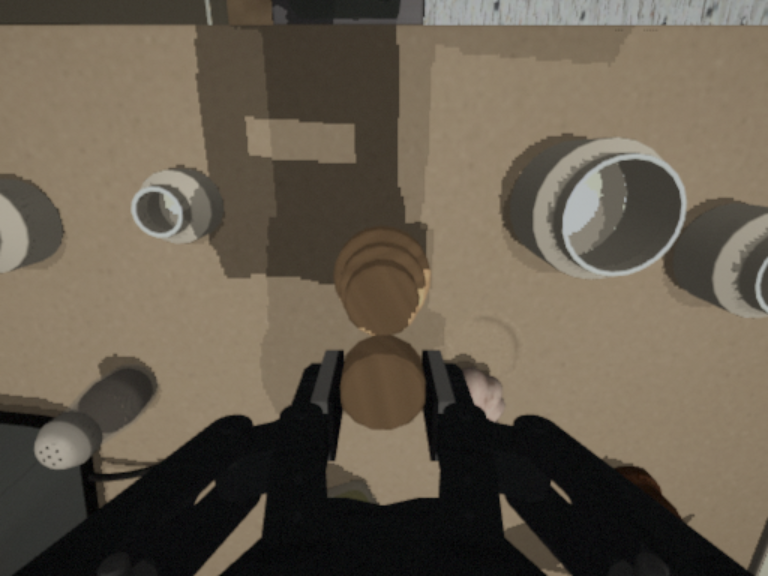

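The smallest lid is held centred at the TCP and the pile is undisturbed. I'll carry it to jar_smallest.

Call:
apply_moves([
  [0.6, 1, -3, 0, 0],
  [0.6, 2.5, -7, 0, 0],
  [0.6, 4, -11, 0, 0],
  [0.6, 4.7, -13.5, 0, 0],
  [0.6, 4.7, -13.5, 3, 0],
  [0.6, 4.7, -13.5, 6, 0],
  [0.6, 4.7, -13.5, 8, 0],
  [0.6, 4.7, -13.5, 9, 0],
  [0.6, 4.7, -13.5, 9.6, 0],
  [0.6, 4.7, -13.5, 10, 0],
  [0.6, 4.7, -13.5, 10.3, 0],
  [0.6, 4.7, -13.5, 10.3, 0],
  [0.6, 4.7, -13.5, 10.3, 0],
])

```text
time: 6.2
tool_pos: [443.0, -53.0, 43.1]
ee_rot: [-0.0, 1.0, -0.0, 0.0]
force: [-0.2, 0.0, 0.2]
width: 30.2
gripper_force: 39.8
```

Call:
apply_moves([
  [0.1, 0, 0, 0, 0],
  [-0.1, 0, 0, 0, 0],
  [-0.1, 0, 0, 0, 0],
  [-0.1, 0, 0, -3, 0],
  [-0.2, 0, 0, -8, 0],
  [-0.35, -1, 3, -10, 0],
  [-0.35, -2.5, 7, -10, 0],
  [-0.35, -4, 11, -10, 0],
  [-0.35, -4.7, 13.5, -10, 0],
  [-0.35, -4.7, 13.5, -10, 0],
  [-0.35, -4.7, 13.5, -10, 0],
  [-0.35, -4.7, 13.5, -10, 0],
])

```text
time: 7.7
tool_pos: [489.7, 81.2, 142.9]
ee_rot: [0.001, 1.0, -0.0, -0.0]
force: [0.5, 0.1, 0.4]
width: 57.8
gripper_force: 0.0
```

```bash
python3 look.py w4.png 489,82,68,80,40 489,82,43,55,45 442,-53,55,80,25  441,212,67,78,50
python3 - <<'E'
import numpy as np
from rig import telemetry
t=telemetry.get_obs()["tool_pos"];q=np.load("wl.npy").reshape(-1,3)-t
s=q[(abs(q[:,1])<62)&(abs(q[:,0])<25)&(q[:,2]>-45)&(q[:,2]<30)];print("tip",np.sort(s[:,2])[[0,5,20]])
E
```

```text
7.7 [489.7  81.2 142.9] 57.82991824899474
489,82,68,80,40 1961 [489.9  81.9  72.7] [43.5 43.   9.2] ztop 75.1 wrt tcp [  0.1   0.6 -70.3]
489,82,43,55,45 722 [483.4  82.4  47.8] [41.5 54.1  9.6] ztop 49.9 wrt tcp [ -6.3   1.1 -95.1]
442,-53,55,80,25 1331 [443.3 -52.4  61.5] [31.2 31.9 12.9] ztop 65.8 wrt tcp [ -46.4 -133.7  -81.5]
441,212,67,78,50 1436 [441.8 213.2  70.7] [66.3 67.2  7.3] ztop 71.6 wrt tcp [-48.  131.9 -72.2]
tip [ 9.47867409 10.21675868 11.20131402]
```

View pics/w4.png

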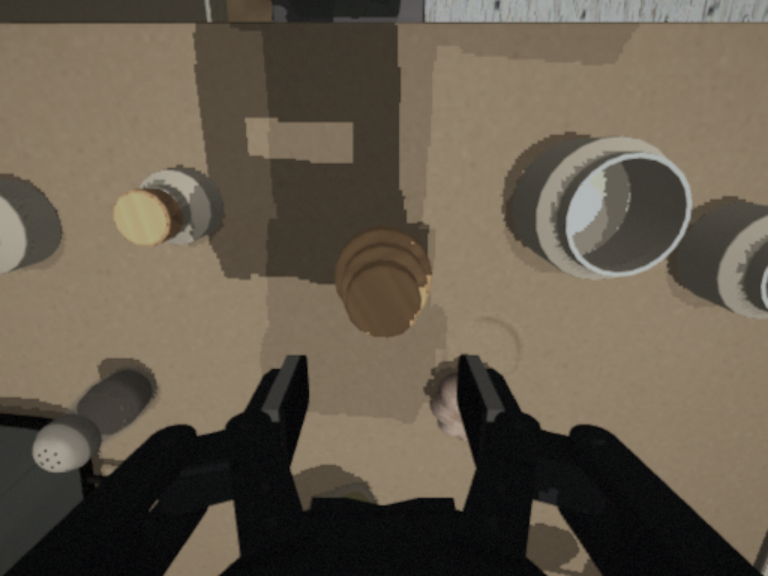

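jar_smallest is now closed: the lid's top at (145,217) reads 65.8 mm against 66 expected, and it lies flat. Next is lid_small.

Call:
apply_moves([
  [-0.35, 0, 0.05, 4, 0],
  [-0.35, 0, 0.05, 7, 0],
  [-0.35, 0, 0.05, 9, 0],
  [-0.35, 0, 0.05, 9.6, 0],
  [-0.35, 0, 0.05, 9.6, 0],
  [-0.35, 0, 0.05, 9.6, 0],
  [0, 0, 0.05, 9.6, 0],
  [0.4, 0, 0.05, 9.6, 0],
  [0.4, 0, 0.05, 9.6, 0],
  [0.4, 0, 0.05, 9.6, 0],
  [0.4, 0, 0.05, 8, 0],
  [0.4, 0, 0.05, 5.5, 0],
  [0.4, 0, 0.05, 2.6, 0],
  [0.4, 0, 0.05, 2.6, 0],
  [0.4, 0, 0.05, 2.6, 0],
], newtons=40)

```text
time: 9.62
tool_pos: [489.4, 82.6, 116.2]
ee_rot: [-0.0, 1.0, 0.0, -0.001]
force: [0.2, -0.3, -1.5]
width: 42.5
gripper_force: 40.8
```

```bash
python3 look.py w5.png 490,82,135,150,24 490,82,43,55,45 490,82,18,30,45
python3 - <<'E'
import numpy as np
W=np.load("wl.npy");q=W.reshape(-1,3)
s=q[(np.hypot(q[:,0]-490,q[:,1]-82)<18)&(q[:,2]>110)&(q[:,2]<165)];print(np.median(s[:,2]),np.percentile(s[:,2],[3,97]))
E
```

```text
9.625 [489.4  82.6 116.2] 42.45121386576894
490,82,135,150,24 5330 [488.8  82.5 142.5] [44.6 43.7 15. ] ztop 143.5 wrt tcp [-0.6 -0.1 26.3]
490,82,43,55,45 2585 [485.3  82.4  47.8] [45.6 54.8  9.4] ztop 50.2 wrt tcp [ -4.1  -0.2 -68.4]
490,82,18,30,45 897 [480.2  82.   22.6] [46.9 67.   9.1] ztop 25.0 wrt tcp [ -9.2  -0.6 -93.6]
143.62531235996772 [142.62154119 144.61804882]
```

Call:
apply_moves([
  [0.4, 0.4, -3, 0, 0],
  [0.4, 1, -8, 0, 0],
  [0.4, 1.7, -13, 0, 0],
  [0.4, 2.4, -18, 0, 0],
  [0.4, 3, -23, 0, 0],
  [0.4, 3.4, -25.8, 0, 0],
  [0.4, 3.4, -25.8, 0, 0],
  [0.4, 3.4, -25.8, 2, 0],
  [0.4, 3.4, -25.8, 4, 0],
  [0.4, 3.4, -25.8, 5.4, 0],
  [0.4, 3.4, -25.8, 6.2, 0],
  [0.4, 3.4, -25.8, 6.6, 0],
  [0.4, 3.4, -25.8, 6.9, 0],
  [0.4, 3.4, -25.8, 6.9, 0],
  [0.4, 3.4, -25.8, 6.9, 0],
])

```text
time: 11.55
tool_pos: [456.2, -175.6, 48.5]
ee_rot: [-0.0, 1.0, -0.0, 0.0]
force: [-1.3, 1.2, 4.9]
width: 42.7
gripper_force: 44.3
```

Call:
apply_moves([
  [-0.1, 0, 0, 0, 0],
  [-0.35, 0, 0, 0, 0],
  [-0.35, 0, 0, 0, 0],
  [-0.35, 0, 0, -3, 0],
  [-0.5, 0, 0, -7, 0],
  [-0.65, -0.4, 3, -10, 0],
  [-0.65, -1, 8, -10, 0],
  [-0.65, -1.7, 13, -10, 0],
  [-0.65, -2.4, 18, -10, 0],
  [-0.65, -3, 23, -10, 0],
  [-0.65, -3.4, 25.8, -10, 0],
  [-0.65, -3.4, 25.8, -10, 0],
  [-0.65, -3.4, 25.8, -10, 0],
  [-0.65, -3.4, 25.8, -10, 0],
])

```text
time: 13.3
tool_pos: [489.8, 81.6, 147.9]
ee_rot: [0.001, 1.0, -0.0, -0.0]
force: [-0.5, 0.6, 0.0]
width: 70.4
gripper_force: 0.0
```

```bash
python3 look.py w6.png 489,82,43,55,45 489,82,18,30,45 456,-176,65,90,30  441,212,67,78,50 476,330,60,70,50
python3 - <<'E'
import numpy as np
from rig import telemetry
t=telemetry.get_obs()["tool_pos"];q=np.load("wl.npy").reshape(-1,3)-t
s=q[(abs(q[:,1])<62)&(abs(q[:,0])<25)&(q[:,2]>-45)&(q[:,2]<30)];print("tip",np.sort(s[:,2])[[0,5,20]])
E
```

```text
13.3 [489.8  81.6 147.9] 70.4135105542918
489,82,43,55,45 2524 [490.4  82.3  48.2] [55.5 54.3 10.4] ztop 50.2 wrt tcp [  0.6   0.7 -99.7]
489,82,18,30,45 715 [482.6  81.8  22.9] [51.7 66.8  9.7] ztop 25.1 wrt tcp [  -7.2    0.2 -125. ]
441,212,67,78,50 1366 [441.6 213.2  70.7] [65.7 66.6  7.4] ztop 71.6 wrt tcp [-48.2 131.6 -77.2]
476,330,60,70,50 296 [480.  310.5  63. ] [41.6 16.1  5.9] ztop 63.3 wrt tcp [ -9.9 228.9 -84.9]
tip [13.35530107 13.71097317 14.38079211]
```

View pics/w6.png

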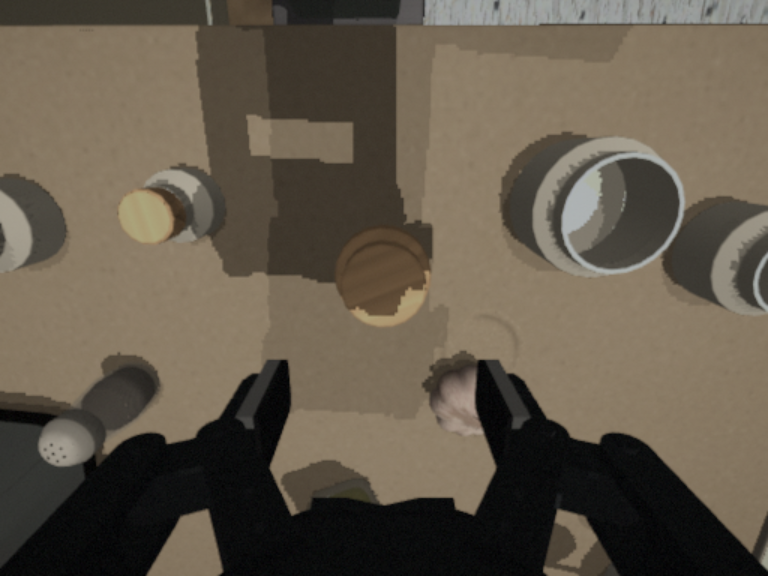

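jar_small is at the edge of this view, so I'll check it from the scene camera.

Run:
```python
from rig import camera,camera_info
from h import *
p,d=camera("scene")
cv2.imwrite("pics/s4.png",cv2.resize(p[160:260,220:350,::-1],None,fx=6,fy=6,interpolation=cv2.INTER_CUBIC))
q=cloud(d,camera_info("scene")).reshape(-1,3)
for x,y,z0 in[(453,-179,64),(440,-55,56)]:
    s=q[(np.hypot(q[:,0]-x,q[:,1]-y)<40)&(q[:,2]>z0)&(q[:,2]<100)];zt=np.percentile(s[:,2],90);t=s[s[:,2]>zt-3];A=np.c_[t[:,:2]-t[:,:2].mean(0),np.ones(len(t))]
    print(len(s),(s.max(0)+s.min(0))/2,np.ptp(s,axis=0),zt,np.linalg.lstsq(A,t[:,2],rcond=None)[0])
```

```text
221 [ 452.69774188 -177.97696595   70.30509917] [43.42286901 42.55864685 12.59634554] 75.70863471186797 [1.02649955e-02 1.00728320e-02 7.49030707e+01]
111 [439.97125726 -56.1578761   62.24134096] [30.72882732 30.30408527 12.42888445] 67.87616715887988 [2.52559126e-02 1.01563206e-02 6.69593797e+01]
```

View pics/s4.png

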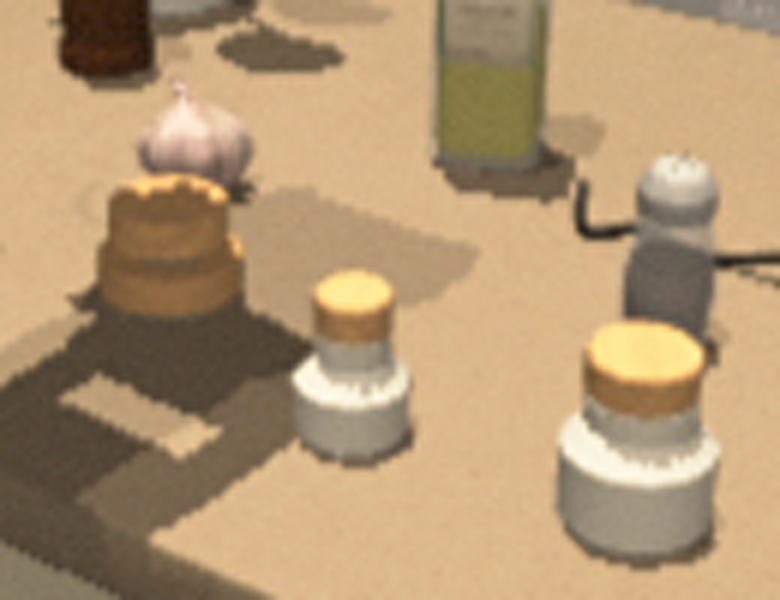

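Both lids at (353,305) and (643,368) are seated flat. Next is lid_large.

Call:
apply_moves([
  [-0.65, -0.05, 0.05, 4, 0],
  [-0.65, -0.05, 0.05, 8, 0],
  [-0.65, -0.05, 0.05, 11, 0],
  [-0.65, -0.05, 0.05, 12.4, 0],
  [-0.65, -0.05, 0.05, 12.8, 0],
  [-0.65, -0.05, 0.05, 12.8, 0],
  [-0.65, -0.05, 0.05, 12.8, 0],
  [-0.3, -0.05, 0.05, 12.8, 0],
  [0.1, -0.05, 0.05, 12.8, 0],
  [0.1, -0.05, 0.05, 12.8, 0],
  [0.1, -0.05, 0.05, 12.8, 0],
  [0.1, -0.05, 0.05, 11, 0],
  [0.1, -0.05, 0.05, 8, 0],
  [0.1, -0.05, 0.05, 4, 0],
  [0.1, -0.05, 0.05, 2.8, 0],
  [0.1, -0.05, 0.05, 2.8, 0],
  [0.1, -0.05, 0.05, 2.8, 0],
], newtons=40)

```text
time: 15.52
tool_pos: [489.7, 83.1, 118.6]
ee_rot: [-0.0, 1.0, 0.0, -0.001]
force: [-0.1, -0.1, 0.2]
width: 54.5
gripper_force: 42.5
```

```bash
python3 look.py w7.png 490,82,139,155,29 490,82,18,30,45 476,330,60,70,40 441,212,67,78,50
```

```text
15.525 [489.7  83.1 118.6] 54.45722429866059
490,82,139,155,29 8445 [489.1  83.  147. ] [55.9 55.9 16. ] ztop 147.7 wrt tcp [-0.6 -0.1 28.4]
490,82,18,30,45 3091 [484.1  82.   22.8] [54.8 66.8  9.5] ztop 25.2 wrt tcp [ -5.6  -1.1 -95.8]
441,212,67,78,50 1871 [441.6 213.2  70.7] [66.7 67.6  7.3] ztop 71.6 wrt tcp [-48.1 130.1 -47.9]
```

Call:
apply_moves([
  [0.1, 0.1, 3, 0, 0],
  [0.1, 0.4, 8, 0, 0],
  [0.1, 0.7, 13, 0, 0],
  [0.1, 1, 18, 0, 0],
  [0.1, 1.2, 22.5, 0, 0],
  [0.1, 1.3, 24.7, 0, 0],
  [0.1, 1.3, 24.7, 0, 0],
  [0.1, 1.3, 24.7, 2, 0],
  [0.1, 1.3, 24.7, 4, 0],
  [0.1, 1.3, 24.7, 5.2, 0],
  [0.1, 1.3, 24.7, 5.8, 0],
  [0.1, 1.3, 24.7, 6.2, 0],
  [0.1, 1.3, 24.7, 6.5, 0],
  [0.1, 1.3, 24.7, 6.5, 0],
  [0.1, 1.3, 24.7, 6.5, 0],
])

```text
time: 17.45
tool_pos: [477.4, 330.2, 55.2]
ee_rot: [-0.0, 1.0, 0.0, 0.0]
force: [0.4, 0.9, -0.7]
width: 54.5
gripper_force: 42.5
```

Call:
apply_moves([
  [-0.3, 0, 0, 0, 0],
  [-0.6, 0, 0, 0, 0],
  [-0.6, 0, 0, 0, 0],
  [-0.6, 0, 0, -3, 0],
  [-0.6, 0, 0, -7, 0],
  [-0.8, -0.2, -3, -9, 0],
  [-1, -0.5, -8, -9, 0],
  [-1, -0.8, -13, -9, 0],
  [-1, -1.1, -18, -9, 0],
  [-1, -1.3, -22.5, -9, 0],
  [-1, -1.3, -24.8, -9, 0],
  [-1, -1.3, -24.8, -9, 0],
  [-1, -1.3, -24.8, -9, 0],
  [-1, -1.3, -24.8, -9, 0],
])

```text
time: 19.2
tool_pos: [490.3, 83.0, 144.9]
ee_rot: [-0.001, 1.0, 0.0, -0.0]
force: [0.2, -0.5, 0.2]
width: 85.2
gripper_force: 0.0
```

```bash
python3 look.py w8.png 489,82,18,30,45 441,212,67,78,50
python3 - <<'E'
from rig import camera,camera_info
from h import *
p,d=camera("scene")
cv2.imwrite("pics/s5.png",cv2.resize(p[150:250,150:280,::-1],None,fx=6,fy=6,interpolation=cv2.INTER_CUBIC))
q=cloud(d,camera_info("scene")).reshape(-1,3)
for x,y,z0 in[(474,328,72)]:
    s=q[(np.hypot(q[:,0]-x,q[:,1]-y)<45)&(q[:,2]>z0)&(q[:,2]<100)];zt=np.percentile(s[:,2],90);t=s[s[:,2]>zt-3];A=np.c_[t[:,:2]-t[:,:2].mean(0),np.ones(len(t))]
    print(len(s),(s.max(0)+s.min(0))/2,np.ptp(s,axis=0),zt,np.linalg.lstsq(A,t[:,2],rcond=None)[0])
E
```

```text
19.2 [490.3  83.  144.9] 85.20517022704476
489,82,18,30,45 3211 [490.4  81.7  23. ] [67.3 66.9  9.8] ztop 25.2 wrt tcp [   0.2   -1.3 -121.9]
441,212,67,78,50 1402 [441.4 213.5  70.6] [66.6 67.4  7.3] ztop 71.6 wrt tcp [-48.9 130.5 -74.2]
151 [474.61815069 326.76422398  78.42607631] [54.33449535 56.98896068 12.846223  ] 84.03503936046971 [ 8.30815303e-03 -8.18782798e-04  8.32607025e+01]
```

View pics/s5.png

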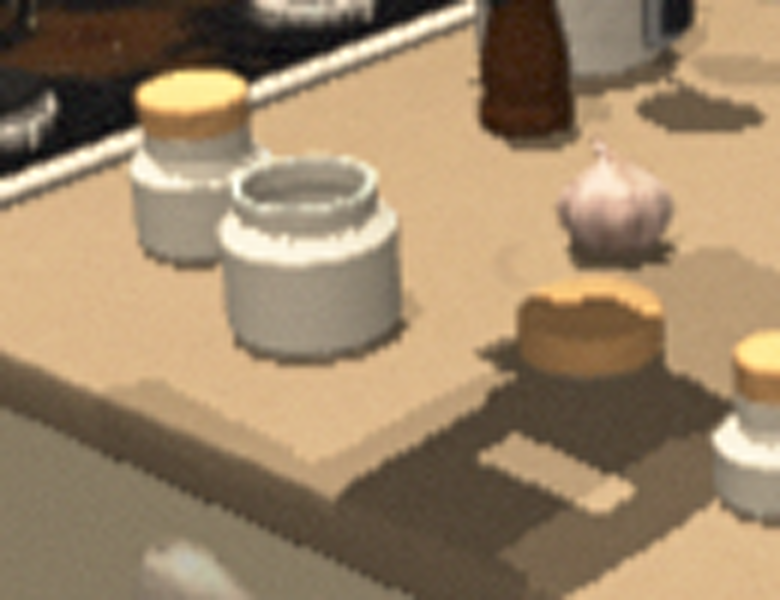

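lid_large is seated flat at (193,100). Last is lid_largest, the pale one at (590,330).

Call:
apply_moves([
  [-1, 0, -0.1, 5, 0],
  [-1, 0, -0.1, 9.5, 0],
  [-1, 0, -0.1, 12.5, 0],
  [-1, 0, -0.1, 14.3, 0],
  [-1, 0, -0.1, 15, 0],
  [-1, 0, -0.1, 15, 0],
  [-1, 0, -0.1, 15, 0],
  [-0.7, 0, -0.1, 15, 0],
  [-0.3, 0, -0.1, 15, 0],
  [-0.2, 0, -0.1, 15, 0],
  [-0.2, 0, -0.1, 15, 0],
  [-0.2, 0, -0.1, 13, 0],
  [-0.2, 0, -0.1, 10, 0],
  [-0.2, 0, -0.1, 6.5, 0],
  [-0.2, 0, -0.1, 4, 0],
  [-0.2, 0, -0.1, 4, 0],
  [-0.2, 0, -0.1, 4, 0],
], newtons=45)

```text
time: 21.42
tool_pos: [489.8, 81.1, 104.0]
ee_rot: [-0.0, 1.0, 0.0, -0.001]
force: [0.4, 0.2, -0.5]
width: 66.3
gripper_force: 51.2
```

```bash
python3 look.py w9.png 490,82,125,145,35 441,212,67,78,50
```

```text
21.425 [489.8  81.1 104. ] 66.27394217541202
490,82,125,145,35 12589 [489.2  81.7 135. ] [67.5 67.4 20. ] ztop 133.1 wrt tcp [-0.6  0.6 31. ]
441,212,67,78,50 2222 [441.5 213.   70.6] [66.2 67.1  7.2] ztop 71.6 wrt tcp [-48.3 131.9 -33.4]
```

Call:
apply_moves([
  [-0.2, 1, 2.8, 0, 0],
  [-0.2, 2.5, 7, 0, 0],
  [-0.2, 4, 11, 0, 0],
  [-0.2, 4.8, 13.2, 0, 0],
  [-0.2, 4.8, 13.2, 0, 0],
  [-0.2, 4.8, 13.2, 1.5, 0],
  [-0.2, 4.8, 13.2, 2.8, 0],
  [-0.2, 4.8, 13.2, 3.5, 0],
  [-0.2, 4.8, 13.2, 3.9, 0],
  [-0.2, 4.8, 13.2, 4.2, 0],
  [-0.2, 4.8, 13.2, 4.2, 0],
  [-0.2, 4.8, 13.2, 4.2, 0],
])

```text
time: 22.98
tool_pos: [442.5, 213.1, 63.1]
ee_rot: [-0.0, 1.0, 0.0, 0.0]
force: [0.3, -0.1, -0.2]
width: 66.0
gripper_force: 51.2
```

Call:
apply_moves([
  [-0.6, 0, 0, 0, 0],
  [-1, 0, 0, 0, 0],
  [-1, 0, 0, 0, 0],
  [-1, 0, 0, 0, 0],
  [-1, 0, 0, -2, 0],
  [-1, 0, 0, -6, 0],
  [-1, -1, -5, -12, 0],
  [-1, -2, -10, -18, 0],
  [-1, -2.5, -14, -23, 0],
  [-1, -2.5, -16, -24, 0],
  [-1, -2.5, -16, -24, 0],
  [-1, -2.5, -16, -24, 0],
])

```text
time: 24.48
tool_pos: [467.0, 53.4, 302.1]
ee_rot: [-0.0, 1.0, 0.0, -0.001]
force: [-0.7, 1.5, -0.0]
width: 85.4
gripper_force: 0.0
```

```bash
python3 look.py w10.png 476,330,75,90,40 441,212,83,100,50 442,-53,60,75,30 455,-176,68,85,35 476,330,40,52,50 441,212,45,60,60 442,-53,25,36,40 455,-176,35,44,45
```

```text
24.475 [467.   53.4 302.1] 85.35149234155006
476,330,75,90,40 1297 [476.8 329.4  79.9] [55.  54.7  9.7] ztop 82.1 wrt tcp [   9.8  276.  -222.2]
441,212,83,100,50 2076 [442.4 212.7  88. ] [66.8 67.6  9.7] ztop 90.1 wrt tcp [ -24.6  159.3 -214.1]
442,-53,60,75,30 401 [443.3 -52.6  64.2] [29.7 31.3  7.9] ztop 66.1 wrt tcp [ -23.7 -106.  -237.9]
455,-176,68,85,35 795 [ 455.9 -175.8   72.2] [42.7 44.2  8.1] ztop 74.0 wrt tcp [ -11.1 -229.2 -229.9]
476,330,40,52,50 586 [476.8 324.6  46. ] [69.1 60.1 12. ] ztop 46.6 wrt tcp [   9.8  271.2 -256.1]
441,212,45,60,60 673 [441.4 207.7  52.5] [81.7 73.3 14.8] ztop 54.2 wrt tcp [ -25.6  154.3 -249.6]
442,-53,25,36,40 307 [442.4 -52.6  30.5] [46.3 44.3 10.9] ztop 30.4 wrt tcp [ -24.6 -106.1 -271.6]
455,-176,35,44,45 393 [ 455.9 -172.6   39.5] [57. 52.  9.] ztop 38.7 wrt tcp [ -11.1 -226.  -262.6]
```

View pics/w10.png

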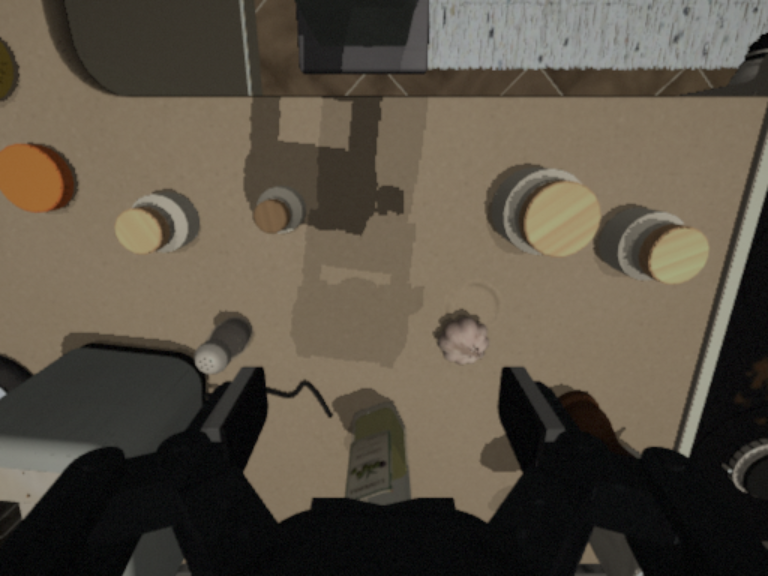

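The view shows all four lids seated: at (140,230), (270,215), (562,218) and (677,254). Their tops read 74.0, 66.1, 90.1 and 82.1 mm, against 74, 66, 90 and 82 expected. The shaker and garlic are still in place.

```bash
python3 -c "
from rig import manip
print(manip.job_done())"
```

```text
the job is handed in; nothing more can be done
None
```

All four lids are seated flat on their own jars and the job is handed in at about 24.5 s; both cameras showed the fingertips about 30 mm higher than the stated tool geometry, so I set the grasp heights from the images.

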